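Thread the trophy's stem rings onto its rod

ROBOT

A 6-joint arm with a two-finger parallel gripper is mounted at the origin on the work surface. World frame = base frame: x ahead of the robot, y to its left, z up, the work surface at z = 0. Lengths are in m, angles in rad, forces in N, time in s.
With the tool pointing down it reaches from about 0.275 to 0.75 m from the base axis. Payload 10.2 kg.
Tool frame: the origin (TCP) lies at the very end of the fingers, on their centre line; the grasp point (between the pads) lies 19 mm behind it (env.grip_depth is the z of the grasp point in the tool frame, in m); z points along the fingers, y is the line along which they close (so a half turn about z gives the same grasp; the last joint's range is limited). The gripper opens to 88 mm and grips with 3 to 60 N. Pads are 18 mm wide; open, the fingers measure 123 mm over their backs; the gripper's body (75 mm by 187 mm) begins 45 mm behind the grasp point.
Start: joints at [-0.223, 0.313, 1.498, -0, 1.331, -0.223], TCP at [0.525, -0, 0.239] pointing down, gripper open.
Joint ranges: [-2.94, 2.94], [-0.97, 2.17], [0.19, 2.56], [-1.23, 4.37], [0.02, 3.11], [-2.88, 2.88]. Speed limits (rad/s): [2.39, 2.39, 3.01, 3.14, 3.14, 3.14].

INTERFACE

Orientations are given as a unit quaternion [x, y, z, w].
In Python, from rig import env gives the robot as it stands.
- The arm moves only by the tool arm_command, never from a script. Its argument "increments" is a list of rows, each an object of numbers: "ax", "ay", "az": the turn, a rotation vector about the world's x, y, z in rad; "x", "y", "z": the shift along the world's x, y, z in m; "hand": the opening, from 0 (shut) to 1 (fully open). A call has 1 to 12 rows; each row shifts and turns the commanded pose from where the row before left it; what a row does not reach is not made up. A row lasts 1/8 s, in which the tool goes at most 62.5 mm and 10.7 degrees, less where a joint would pass 70% of its speed; a pose out of reach is approached as far as the arm can. A call is refused whole if a number of a shift passes 0.0625 or a number of a turn 0.188, either way. A call with a gripper value outside its range is refused whole. The fingers move at their own pace and stop on an object; "grip_force" is the grip in N (left out, the last holds). Time passes only in rows, so rows that do not move let the fingers close. It gives the time, the measured TCP pose, the force, the opening and the grip force at its end, in the units of the state.
- env.read_state(): the state, without advancing time (a new reading comes with each control period).
- env.get_image(name): name is "scene" or "side" or "wrist"; returns a dict with "frame" (480x640x3 uint8, blue, green, red), "range_z" (480x640 float32, m along the optical axis (not along the pixel's ray), 0 where there is no reading), "fx", "fy", "cx", "cy" (pixels), "view" (4x4, takes a point from world to camera coordinates); the wrist camera has in their place "mount" (4x4, takes a point from camera to tool coordinates, whose origin is the TCP and whose axes are the flange's). Camera axes: x right, y up, looking along -z (the intrinsics and any distortion apply to the point x, -y, -z); pixel columns grow to the right and rows downward; lengths in m; the calibration is good to about 2 mm. A picture is of the moment at which its call begins: read the wrist's pose just before it.
- env.job_done(): hands the job in; it is judged then, once.
Trained networks look in a picture, given as the dict that the camera call returned (one of the last four; its "shot" number tells which), for a name from the list of things; names that differ only in an ending like _2 or _b are one class to them, and where a whole thing is asked for, a point or a joint stands for the part that bears it (a point fixed in the world has none). Each returns a list of dicts, best first, with "confidence" (0 to 1); they miss things now and then, are a little off and sometimes report something else, mostly with a low value. They report only what shows in the picture. A call takes as long as a camera call.
- env.regions_of(picture, target): "mask" (480x640 bool, what is visible of it) and "extent" ([centre column, centre row, width, height] in pixels, round what is visible of it).
The state is a dict: "time": time; "joint_pos": joint angles; "dq": joint speeds; "joint_torque": joint torques, N m; "ee_pos": TCP position; "ee_rot": TCP orientation; "force": force on the tool from outside, world axes, zero at the start; "torque": the same for the moment, N m; "width": finger opening in m; "grasp_force": force on a finger pad.
Only numpy, scipy, OpenCV 4.12 (cv2) and the standard library are available. Lean on these libraries where they do the work, as an engineer would, in place of code of your own. Each camera call takes 0.05 s, during which the arm holds its last target. There are 200 camera calls.

TASK

Start building up the trophy: thread the wide, low brass ring over the plinth's rod until it lies flat on the marble, then thread the narrow, tall brass ring over the same rod until it sits fully home on top of the wide one. Lower each ring down the rod gently rather than dropping it from the top, and leave the solid brass cap, tape roll, bottle and microphone pack where they are.

Things in the scene. Friction and masses are not known exactly. Their poses are not given: they have to be found in the camera images.
- wide_mid (a point): Wide, low brass trophy ring lying flat on the table: a plain ring, outside diameter 62 mm, hole 32 mm straight through, height 26 mm, about 0.3 kg. The point is its centre, half-way up (13 mm above its underside); z is the ring's axis. Top and bottom are alike.
- tall_mid (a point): Narrow, tall brass trophy ring (a collar) standing on the table with its hole upright: outside diameter 44 mm, hole 32 mm straight through, height 34 mm, about 0.12 kg. The point is its centre, half-way up (17 mm above its underside); z is the ring's axis. Top and bottom are alike.
- seat (a point): Trophy plinth: a square white marble slab 130 x 130 mm, 25 mm thick, that stands firm on the table and does not shift, with a bare upright dark steel rod in its middle, 12 mm in diameter, standing 64 mm above the slab (its top 6 mm tapered). The point is on the slab's top face at the foot of the rod, on the rod's axis; z points up along the rod, x and y along the slab's sides.
- cap_mid (a point): Bystander: solid brass cap, a stepped dome without a hole, 52 mm in diameter, 30 mm high. Point at its centre, half-way up.
- tape_mid (a point): Bystander: roll of brown tape lying flat, outside diameter 100 mm, hole 76 mm, 45 mm high. Point at its centre, half-way up.
- bottle_mid (a point): Bystander: standing drink bottle with a red cap, 62 mm in diameter, 200 mm tall. Point at its centre, half-way up.
- mic_mid (a point): Bystander: black wireless microphone pack lying flat, 95 x 62 mm, 24 mm high. Point at its centre, half-way up.

How it is judged:
By the outcome, as a careful person would: the job done as asked, in the order asked, and still so for the second after the job is handed in, with the robot touching nothing.
It also fails if it takes over 51 s, if anything falls off the work surface, if the arm or the gripper's body presses on something with over 40 N, if the wrist force passes 120 N, or if a joint passes its speed limit or range.

## Working session

There is one attempt and no reset: what is moved stays moved. The work goes in short steps, Python scripts to look and compute and a tool call to move; the robot and the scene stay as the last step left them, time stands still between calls to the robot, and variables do not carry over. Pictures are saved under pics/ and viewed, at most 10 in all, crops included, and the job is handed in when it is done.

Besides the shell and the picture viewer there is one more tool, called after "Call:" as a command line: name --argument value ..., lists and objects as JSON in quotes. arm_command: Moves the arm, as the interface text tells. Its arguments: {"type":"object","properties":{"increments":{"type":"array","items":{"type":"object","properties":{"ax":{"type":"number"},"ay":{"type":"number"},"az":{"type":"number"},"x":{"type":"number"},"y":{"type":"number"},"z":{"type":"number"},"hand":{"type":"number"}}}},"grip_force":{"type":"number"}},"required":["increments"]}

```bash
mkdir -p pics; ls
cat > h.py <<'E'
import numpy as np, cv2
from rig import env
from scipy.spatial.transform import Rotation as R
def pts(im,mask):
    r=im["range_z"]; v,u=np.nonzero(mask&(r>0)); z=r[v,u]
    p=np.stack([(u-im["cx"])/im["fx"]*z,-(v-im["cy"])/im["fy"]*z,-z],1)
    if "view" in im: M=np.linalg.inv(im["view"])
    else:
        T=np.eye(4); T[:3,:3]=R.from_quat(im["s"]["ee_rot"]).as_matrix(); T[:3,3]=im["s"]["ee_pos"]; M=T@im["mount"]
    return p@M[:3,:3].T+M[:3,3]
def look(n):
    s=env.read_state(); im=env.get_image(n); im["s"]=s; return im
def top(P,band=0.004):
    zt=np.percentile(P[:,2],97); q=P[P[:,2]>zt-band]; 
    (c,r)=cv2.minEnclosingCircle(q[:,:2].astype(np.float32)*1000)
    return zt,np.array(c)/1000,r/1000,len(q)
E
python3 - <<'E'
from h import *
ims={n:look(n) for n in("scene","side")}
for n,im in ims.items():
    print(n,[k for k in im])
    for t in("wide_mid","tall_mid","seat","cap_mid","tape_mid","bottle_mid","mic_mid"):
        for d in env.regions_of(im,t)[:2]:
            P=pts(im,d["mask"]); 
            if len(P)<5: continue
            zt,c,r,k=top(P); print(t,round(d["confidence"],2),np.round(d["extent"]),"zt %.3f"%zt,c.round(3),"r %.3f"%r,k)
cv2.imwrite("pics/a.png",cv2.resize(np.hstack([ims["scene"]["frame"],ims["side"]["frame"]]),(800,300)))
print(env.read_state())
E
```

```text
pics
scene ['frame', 'range_z', 'fx', 'fy', 'cx', 'cy', 'view', 'shot', 's']
wide_mid 0.7 [401. 293.  25.  21.] zt 0.031 [0.497 0.218] r 0.030 120
wide_mid 0.24 [332. 242.  58.  49.] zt 0.044 [ 0.53  -0.035] r 0.007 52
tall_mid 0.58 [300. 193.  13.  14.] zt 0.037 [ 0.477 -0.257] r 0.023 47
seat 0.95 [334. 240.  60.  46.] zt 0.043 [ 0.53  -0.035] r 0.007 53
cap_mid 0.5 [250. 178.  16.  12.] zt 0.031 [ 0.57  -0.423] r 0.017 35
tape_mid 0.66 [262. 271.  36.  35.] zt 0.049 [ 0.755 -0.068] r 0.050 225
bottle_mid 0.81 [384. 355.  27.  57.] zt 0.202 [0.693 0.355] r 0.014 119
mic_mid 0.66 [461. 341.  47.  36.] zt 0.029 [0.488 0.42 ] r 0.052 419
side ['frame', 'range_z', 'fx', 'fy', 'cx', 'cy', 'view', 'shot', 's']
wide_mid 0.74 [266. 240.  18.  17.] zt 0.026 [0.494 0.207] r 0.034 112
wide_mid 0.2 [348. 408.  26.  24.] zt 0.029 [ 0.567 -0.434] r 0.017 122
tall_mid 0.65 [283. 352.  22.  26.] zt 0.034 [ 0.477 -0.264] r 0.023 111
tall_mid 0.57 [348. 409.  30.  21.] zt 0.029 [ 0.567 -0.434] r 0.017 121
seat 0.7 [378. 282.  41.  37.] zt 0.045 [ 0.752 -0.075] r 0.052 289
seat 0.59 [292. 291.  61.  
[... 328 characters left out ...]
{'time': 0.8, 'joint_pos': array([-2.23418459e-01,  3.12904959e-01,  1.49771688e+00,  2.01647124e-06,
        1.33102257e+00, -2.23390634e-01]), 'dq': array([-0.00045682, -0.00153961, -0.00299156, -0.00098962,  0.00048408,
        0.00049253]), 'joint_torque': array([-3.10051905e-05, -4.02088308e+01, -2.52407259e+01,  6.94832532e-02,
        3.19172360e-02,  1.96766550e-07]), 'ee_pos': array([ 5.24994482e-01, -2.01052395e-05,  2.38711277e-01]), 'ee_rot': array([ 7.07116788e-01,  7.07096774e-01, -1.29608568e-05, -2.24195310e-05]), 'force': array([-0.7024618 ,  0.37362218, -0.42724077]), 'torque': array([-0.01691303,  0.0566799 , -0.02580819]), 'grasp_force': 0.0, 'width': 0.08807302973237581}
```

Run:
```python
from h import *
im=look("wrist"); print(im["mount"].round(3),im["fx"])
for t in("wide_mid","tall_mid","seat"):
    for d in env.regions_of(im,t)[:2]:
        P=pts(im,d["mask"]); print(t,round(d["confidence"],2),np.round(d["extent"]),len(P),P.min(0).round(3),P.max(0).round(3))
cv2.imwrite("pics/b.png",np.hstack([cv2.resize(a,(400,300)) for a in (im["frame"],look("scene")["frame"])]))
P=pts(im,np.ones((480,640),bool))
q=P[(P[:,2]>.06)&(P[:,2]<.1)&(abs(P[:,0]-.527)<.03)&(abs(P[:,1]+.04)<.03)];print("rod",len(q),q.mean(0) if len(q) else 0, q.min(0),q.max(0))
q=P[(P[:,2]>.018)&(P[:,2]<.035)&(abs(P[:,0]-.527)<.1)&(abs(P[:,1]+.04)<.1)];print("slab",cv2.minAreaRect(q[:,:2].astype('f4')*1000),np.median(q[:,2]))
```

```text
[[-0.     0.958  0.285  0.074]
 [ 1.     0.    -0.001 -0.   ]
 [-0.001  0.285 -0.958 -0.146]
 [ 0.     0.     0.     1.   ]] 384.90301876620714
wide_mid 0.35 [320. 240. 149. 147.] 16891 [ 0.458 -0.117 -0.001] [0.605 0.034 0.09 ]
tall_mid 0.59 [278. 430.  43.  55.] 1674 [ 0.454 -0.317 -0.001] [0.519 0.022 0.329]
seat 0.8 [321. 241. 146. 144.] 16885 [ 0.459 -0.113 -0.001] [0.604 0.034 0.09 ]
rod 263 [ 0.53060322 -0.03608552  0.07948368] [ 0.52507125 -0.04359877  0.06003323] [ 0.53665075 -0.03276439  0.09033284]
slab ((530.9796752929688, -38.723716735839844), (130.02870178222656, 130.27920532226562), 8.356765747070312) 0.024798267775779842
```

View pics/b.png

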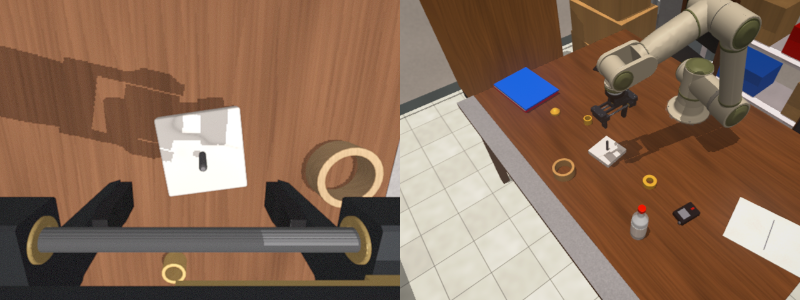

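View pics/a.png

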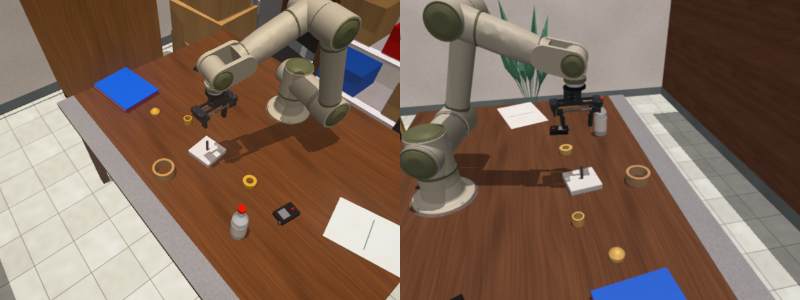

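Call:
arm_command --increments '[{"y": 0.04,"x": -0.005},{"y": 0.05,"x": -0.005,"z": -0.01},{"y": 0.05,"x": -0.01,"z": -0.01},{"y": 0.05,"x": -0.01,"z": -0.01},{"y": 0.02},{},{}]'

```text
$.increments[0]: bad value
```

Run:
```python
from h import *
im=look("wrist"); print(im["s"]["ee_pos"],im["s"]["time"])
for d in env.regions_of(im,"wide_mid")[:2]:
    P=pts(im,d["mask"]); print(round(d["confidence"],2),np.round(d["extent"]),top(P))
P=pts(im,np.ones((480,640),bool))
q=P[(P[:,2]>.022)&(P[:,2]<.035)&(abs(P[:,0]-.496)<.05)&(abs(P[:,1]-.212)<.05)]
print(cv2.minEnclosingCircle(q[:,:2].astype('f4')*1000),np.median(q[:,2]),len(q))
```

```text
[ 5.25014058e-01 -1.35940197e-05  2.38721794e-01] 1.05
((0.0, 0.0), 0.0) nan 0
  return _methods._mean(a, axis=axis, dtype=dtype,
  ret = ret.dtype.type(ret / rcount)
```

Call:
arm_command --increments '[{"x": -0.005,"y": 0.04,"z": 0,"ax": 0,"ay": 0,"az": 0,"hand": 1},{"x": -0.005,"y": 0.05,"z": -0.01,"ax": 0,"ay": 0,"az": 0,"hand": 1},{"x": -0.01,"y": 0.05,"z": -0.01,"ax": 0,"ay": 0,"az": 0,"hand": 1},{"x": -0.01,"y": 0.05,"z": -0.01,"ax": 0,"ay": 0,"az": 0,"hand": 1},{"x": 0,"y": 0.02,"z": 0,"ax": 0,"ay": 0,"az": 0,"hand": 1},{"x": 0,"y": 0,"z": 0,"ax": 0,"ay": 0,"az": 0,"hand": 1},{"x": 0,"y": 0,"z": 0,"ax": 0,"ay": 0,"az": 0,"hand": 1}]'

```text
time: 2.02
ee_pos: [0.4952, 0.2092, 0.2088]
ee_rot: [0.707, 0.707, -0.0, 0.0]
force: [0.1, 0.5, -0.5]
width: 0.0882
grasp_force: 0.0
```

```bash
cat > m.py <<'E'
import sys
from h import *
t,x,y,lo,hi=sys.argv[1],*map(float,sys.argv[2:6])
im=look("wrist"); print(im["s"]["ee_pos"],im["s"]["time"])
for d in env.regions_of(im,t)[:2]:
    P=pts(im,d["mask"]); print(round(d["confidence"],2),np.round(d["extent"]),top(P))
P=pts(im,np.ones((480,640),bool))
q=P[(P[:,2]>lo)&(P[:,2]<hi)&(abs(P[:,0]-x)<.05)&(abs(P[:,1]-y)<.05)]
print(cv2.minEnclosingCircle(q[:,:2].astype('f4')*1000),np.median(q[:,2]),len(q))
cv2.imwrite("pics/%s.png"%t,im["frame"])
E
python3 m.py wide_mid .496 .212 .022 .035
```

```text
[0.49519095 0.20917671 0.20875817] 2.025
0.67 [321. 205.  72.  75.] (np.float64(0.027098830310829342), array([0.49816718, 0.21483653]), 0.030862655639648438, 2770)
((498.3263854980469, 214.74624633789062), 30.986160278320312) 0.02569684038790601 2818
```

View pics/wide_mid.png

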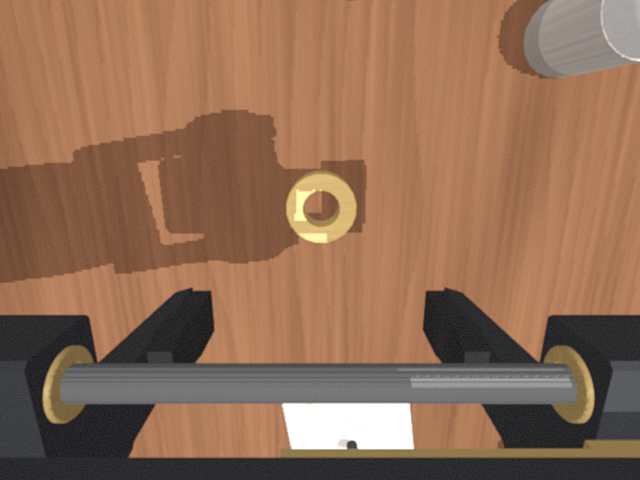

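Call:
arm_command --grip_force 25 --increments '[{"x": 0.003,"y": 0.006,"z": -0.05,"ax": 0,"ay": 0,"az": 0,"hand": 1},{"x": 0,"y": 0,"z": -0.05,"ax": 0,"ay": 0,"az": 0,"hand": 1},{"x": 0,"y": 0,"z": -0.05,"ax": 0,"ay": 0,"az": 0,"hand": 1},{"x": 0,"y": 0,"z": -0.035,"ax": 0,"ay": 0,"az": 0,"hand": 1},{"x": 0,"y": 0,"z": -0.015,"ax": 0,"ay": 0,"az": 0,"hand": 1},{"x": 0,"y": 0,"z": -0.005,"ax": 0,"ay": 0,"az": 0,"hand": 1},{"x": 0,"y": 0,"z": 0,"ax": 0,"ay": 0,"az": 0,"hand": 1},{"x": 0,"y": 0,"z": 0,"ax": 0,"ay": 0,"az": 0,"hand": 0},{"x": 0,"y": 0,"z": 0,"ax": 0,"ay": 0,"az": 0,"hand": 0},{"x": 0,"y": 0,"z": 0,"ax": 0,"ay": 0,"az": 0,"hand": 0},{"x": 0,"y": 0,"z": 0,"ax": 0,"ay": 0,"az": 0,"hand": 0},{"x": 0,"y": 0,"z": 0,"ax": 0,"ay": 0,"az": 0,"hand": 0}]'

```text
time: 3.62
ee_pos: [0.4981, 0.2161, 0.0041]
ee_rot: [0.707, 0.707, 0.0, 0.0]
force: [-1.4, -0.1, 6.2]
width: 0.0615
grasp_force: 25.0
```

Call:
arm_command --increments '[{"x": 0,"y": 0,"z": 0.02,"ax": 0,"ay": 0,"az": 0,"hand": 0},{"x": 0,"y": 0,"z": 0.05,"ax": 0,"ay": 0,"az": 0,"hand": 0},{"x": 0,"y": 0,"z": 0.06,"ax": 0,"ay": 0,"az": 0,"hand": 0},{"x": 0.003,"y": -0.024,"z": 0,"ax": 0,"ay": 0,"az": 0,"hand": 0},{"x": 0.006,"y": -0.05,"z": 0,"ax": 0,"ay": 0,"az": 0,"hand": 0},{"x": 0.006,"y": -0.05,"z": 0,"ax": 0,"ay": 0,"az": 0,"hand": 0},{"x": 0.006,"y": -0.05,"z": 0,"ax": 0,"ay": 0,"az": 0,"hand": 0},{"x": 0.006,"y": -0.05,"z": 0,"ax": 0,"ay": 0,"az": 0,"hand": 0},{"x": 0.006,"y": -0.03,"z": 0,"ax": 0,"ay": 0,"az": 0,"hand": 0},{"x": 0,"y": 0,"z": 0,"ax": 0,"ay": 0,"az": 0,"hand": 0},{"x": 0,"y": 0,"z": 0,"ax": 0,"ay": 0,"az": 0,"hand": 0}]'

```text
time: 5.0
ee_pos: [0.5306, -0.0374, 0.1333]
ee_rot: [0.707, 0.707, -0.0, -0.001]
force: [-0.4, 0.5, -2.5]
width: 0.0614
grasp_force: 25.0
```

Run:
```python
from h import *
s=env.read_state(); print(s["ee_pos"],s["width"],s["force"])
a=look("scene");b=look("side");w=look("wrist")
for im in(a,b,w):
  P=pts(im,np.ones((480,640),bool)); near=(abs(P[:,0]-.531)<.028)&(abs(P[:,1]+.038)<.035)
  q=P[near&(P[:,2]>.05)&(P[:,2]<.088)]; print("rod",len(q),np.median(q,0).round(4) if len(q) else 0)
f=lambda im,u,v:cv2.resize(im["frame"][v-60:v+60,u-60:u+60],(260,260))
cv2.imwrite("pics/c.png",np.hstack([f(a,334,225),f(b,292,270),cv2.resize(w["frame"],(347,260))]))
```

```text
[ 0.53061485 -0.03738107  0.13326372] 0.06140794148801237 [-0.41522425  0.54963139 -2.51783503]
rod 37 [ 0.5307 -0.0341  0.0689]
rod 61 [ 0.5261 -0.0458  0.0677]
rod 0 0
```

View pics/c.png

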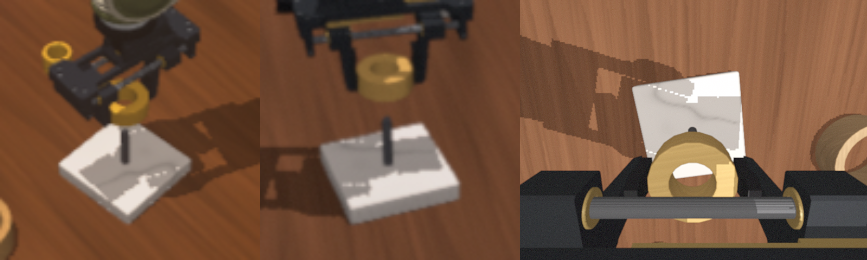

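Call:
arm_command --increments '[{"x": 0,"y": -0.001,"z": -0.02,"ax": 0,"ay": 0,"az": 0,"hand": 0},{"x": 0,"y": 0,"z": -0.015,"ax": 0,"ay": 0,"az": 0,"hand": 0},{"x": 0,"y": 0,"z": -0.015,"ax": 0,"ay": 0,"az": 0,"hand": 0},{"x": 0,"y": 0,"z": -0.015,"ax": 0,"ay": 0,"az": 0,"hand": 0},{"x": 0,"y": 0,"z": -0.015,"ax": 0,"ay": 0,"az": 0,"hand": 0},{"x": 0,"y": 0,"z": -0.01,"ax": 0,"ay": 0,"az": 0,"hand": 0},{"x": 0,"y": 0,"z": 0,"ax": 0,"ay": 0,"az": 0,"hand": 0}]'

```text
time: 6.02
ee_pos: [0.5307, -0.039, 0.043]
ee_rot: [0.707, 0.707, -0.0, -0.001]
force: [0.5, 0.8, -2.6]
width: 0.0615
grasp_force: 25.0
```

Call:
arm_command --increments '[{"x": 0,"y": 0,"z": -0.006,"ax": 0,"ay": 0,"az": 0,"hand": 0},{"x": 0,"y": 0,"z": -0.005,"ax": 0,"ay": 0,"az": 0,"hand": 0},{"x": 0,"y": 0,"z": -0.002,"ax": 0,"ay": 0,"az": 0,"hand": 0},{"x": 0,"y": 0,"z": 0,"ax": 0,"ay": 0,"az": 0,"hand": 0},{"x": 0,"y": 0,"z": 0,"ax": 0,"ay": 0,"az": 0,"hand": 0}]'

```text
time: 6.65
ee_pos: [0.5311, -0.0391, 0.0309]
ee_rot: [0.707, 0.707, 0.0, 0.0]
force: [0.2, 0.2, -3.1]
width: 0.0619
grasp_force: 25.0
```

Call:
arm_command --increments '[{"x": 0,"y": 0,"z": -0.001,"ax": 0,"ay": 0,"az": 0,"hand": 0},{"x": 0,"y": 0,"z": -0.0005,"ax": 0,"ay": 0,"az": 0,"hand": 0},{"x": 0,"y": 0,"z": 0,"ax": 0,"ay": 0,"az": 0,"hand": 0}]'

```text
time: 7.02
ee_pos: [0.531, -0.039, 0.0292]
ee_rot: [0.707, 0.707, -0.0, -0.0]
force: [1.0, -1.2, -3.2]
width: 0.062
grasp_force: 25.0
```

Call:
arm_command --increments '[{"x": 0,"y": 0,"z": -0.0006,"ax": 0,"ay": 0,"az": 0,"hand": 0},{"x": 0,"y": 0,"z": 0,"ax": 0,"ay": 0,"az": 0,"hand": 0}]'

```text
time: 7.28
ee_pos: [0.5311, -0.039, 0.0291]
ee_rot: [0.707, 0.707, 0.0, 0.0]
force: [-3.7, 0.1, 5.8]
width: 0.0617
grasp_force: 25.0
```

Call:
arm_command --increments '[{"x": 0,"y": 0,"z": 0,"ax": 0,"ay": 0,"az": 0,"hand": 0.6},{"x": 0,"y": 0,"z": 0,"ax": 0,"ay": 0,"az": 0,"hand": 1},{"x": 0,"y": 0,"z": 0,"ax": 0,"ay": 0,"az": 0,"hand": 1},{"x": 0,"y": 0,"z": 0.02,"ax": 0,"ay": 0,"az": 0,"hand": 1},{"x": 0,"y": 0,"z": 0.05,"ax": 0,"ay": 0,"az": 0,"hand": 1},{"x": 0,"y": 0,"z": 0.06,"ax": 0,"ay": 0,"az": 0,"hand": 1},{"x": -0.014,"y": -0.05,"z": 0.05,"ax": 0,"ay": 0,"az": 0,"hand": 1},{"x": -0.014,"y": -0.06,"z": 0,"ax": 0,"ay": 0,"az": 0,"hand": 1},{"x": -0.014,"y": -0.06,"z": 0,"ax": 0,"ay": 0,"az": 0,"hand": 1},{"x": -0.012,"y": -0.05,"z": 0,"ax": 0,"ay": 0,"az": 0,"hand": 1},{"x": 0,"y": 0,"z": 0,"ax": 0,"ay": 0,"az": 0,"hand": 1},{"x": 0,"y": 0,"z": 0,"ax": 0,"ay": 0,"az": 0,"hand": 1}]'

```text
time: 8.78
ee_pos: [0.479, -0.2519, 0.2018]
ee_rot: [0.707, 0.707, 0.0, -0.0]
force: [0.4, 0.7, -0.4]
width: 0.088
grasp_force: 0.0
```

```bash
python3 m.py tall_mid .477 -.26 .03 .042
python3 - <<'E'
from h import *
a=look("scene");b=look("side")
for n in(a,b):
  d=env.regions_of(n,"wide_mid")
  for e in d[:1]: print(e["confidence"],e["extent"],top(pts(n,e["mask"])))
f=lambda im,u,v:cv2.resize(im["frame"][v-60:v+60,u-60:u+60],(260,260))
cv2.imwrite("pics/d.png",np.hstack([f(a,334,225),f(b,292,270),cv2.resize(cv2.imread("pics/tall_mid.png"),(347,260))[:,:280]]))
E
```

```text
[ 0.47897337 -0.25186792  0.20182479] 8.775
0.88 [319. 226.  51.  60.] (np.float64(0.03468420822499802), array([ 0.48005374, -0.26008694]), 0.021758028030395508, 941)
((479.9737243652344, -260.2138977050781), 21.89443016052246) 0.033466763557260915 981
0.83 [332.7, 238.4, 19.0, 18.7] (np.float64(0.05512868482456807), array([ 0.53087103, -0.03565808]), 0.03259980010986328, 122)
0.87 [290.8, 284.4, 26.6, 21.9] (np.float64(0.05153955337070114), array([ 0.52533795, -0.04705347]), 0.03082130813598633, 161)
```

View pics/d.png

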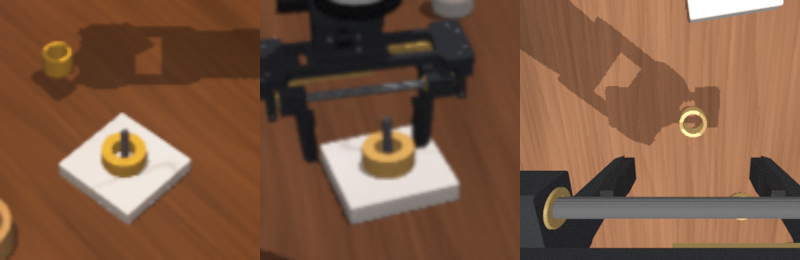

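Call:
arm_command --grip_force 20 --increments '[{"x": 0.001,"y": -0.008,"z": -0.05,"ax": 0,"ay": 0,"az": 0,"hand": 1},{"x": 0,"y": 0,"z": -0.05,"ax": 0,"ay": 0,"az": 0,"hand": 1},{"x": 0,"y": 0,"z": -0.05,"ax": 0,"ay": 0,"az": 0,"hand": 1},{"x": 0,"y": 0,"z": -0.03,"ax": 0,"ay": 0,"az": 0,"hand": 1},{"x": 0,"y": 0,"z": -0.015,"ax": 0,"ay": 0,"az": 0,"hand": 1},{"x": 0,"y": 0,"z": 0,"ax": 0,"ay": 0,"az": 0,"hand": 1},{"x": 0,"y": 0,"z": 0,"ax": 0,"ay": 0,"az": 0,"hand": 0},{"x": 0,"y": 0,"z": 0,"ax": 0,"ay": 0,"az": 0,"hand": 0},{"x": 0,"y": 0,"z": 0,"ax": 0,"ay": 0,"az": 0,"hand": 0},{"x": 0,"y": 0,"z": 0,"ax": 0,"ay": 0,"az": 0,"hand": 0},{"x": 0,"y": 0,"z": 0,"ax": 0,"ay": 0,"az": 0,"hand": 0},{"x": 0,"y": 0,"z": 0,"ax": 0,"ay": 0,"az": 0,"hand": 0}]'

```text
time: 10.58
ee_pos: [0.4799, -0.2604, 0.0071]
ee_rot: [0.707, 0.707, 0.0, 0.0]
force: [0.0, -0.2, 2.9]
width: 0.0433
grasp_force: 20.0
```

Call:
arm_command --increments '[{"x": 0,"y": 0,"z": 0.02,"ax": 0,"ay": 0,"az": 0,"hand": 0},{"x": 0,"y": 0,"z": 0.05,"ax": 0,"ay": 0,"az": 0,"hand": 0},{"x": 0,"y": 0,"z": 0.06,"ax": 0,"ay": 0,"az": 0,"hand": 0},{"x": 0.006,"y": 0.021,"z": 0,"ax": 0,"ay": 0,"az": 0,"hand": 0},{"x": 0.01,"y": 0.05,"z": 0,"ax": 0,"ay": 0,"az": 0,"hand": 0},{"x": 0.01,"y": 0.05,"z": 0,"ax": 0,"ay": 0,"az": 0,"hand": 0},{"x": 0.015,"y": 0.05,"z": 0,"ax": 0,"ay": 0,"az": 0,"hand": 0},{"x": 0.01,"y": 0.035,"z": 0,"ax": 0,"ay": 0,"az": 0,"hand": 0},{"x": 0,"y": 0.015,"z": 0,"ax": 0,"ay": 0,"az": 0,"hand": 0},{"x": 0,"y": 0,"z": 0,"ax": 0,"ay": 0,"az": 0,"hand": 0},{"x": 0,"y": 0,"z": 0,"ax": 0,"ay": 0,"az": 0,"hand": 0}]'

```text
time: 11.95
ee_pos: [0.5307, -0.0405, 0.137]
ee_rot: [0.708, 0.707, -0.0, 0.0]
force: [-0.4, -0.2, -0.5]
width: 0.0438
grasp_force: 20.0
```

Run:
```python
from h import *
a=look("scene");b=look("side");w=look("wrist")
f=lambda im,u,v:cv2.resize(im["frame"][v-60:v+60,u-60:u+60],(260,260))
cv2.imwrite("pics/e.png",np.hstack([f(a,334,225),f(b,292,270),cv2.resize(w["frame"],(347,260))[:,:280]]))
```

```text
(no output)
```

View pics/e.png

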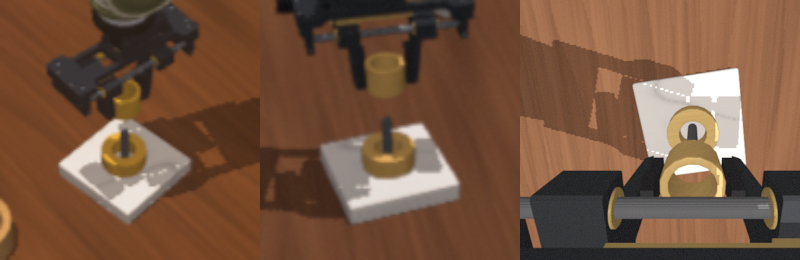

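Call:
arm_command --increments '[{"x": 0,"y": 0.0015,"z": -0.02,"ax": 0,"ay": 0,"az": 0,"hand": 0},{"x": 0,"y": 0,"z": -0.015,"ax": 0,"ay": 0,"az": 0,"hand": 0},{"x": 0,"y": 0,"z": -0.015,"ax": 0,"ay": 0,"az": 0,"hand": 0},{"x": 0,"y": 0,"z": -0.012,"ax": 0,"ay": 0,"az": 0,"hand": 0},{"x": 0,"y": 0,"z": -0.008,"ax": 0,"ay": 0,"az": 0,"hand": 0},{"x": 0,"y": 0,"z": -0.005,"ax": 0,"ay": 0,"az": 0,"hand": 0},{"x": 0,"y": 0,"z": -0.002,"ax": 0,"ay": 0,"az": 0,"hand": 0},{"x": 0,"y": 0,"z": 0,"ax": 0,"ay": 0,"az": 0,"hand": 0}]'

```text
time: 13.1
ee_pos: [0.531, -0.0379, 0.0601]
ee_rot: [0.707, 0.707, 0.0, 0.0]
force: [0.1, -1.0, -1.5]
width: 0.0435
grasp_force: 20.0
```

Call:
arm_command --increments '[{"x": 0,"y": -0.001,"z": -0.001,"ax": 0,"ay": 0,"az": 0,"hand": 0},{"x": 0,"y": 0,"z": -0.0007,"ax": 0,"ay": 0,"az": 0,"hand": 0},{"x": 0,"y": 0,"z": 0,"ax": 0,"ay": 0,"az": 0,"hand": 0}]'

```text
time: 13.48
ee_pos: [0.5309, -0.0389, 0.0583]
ee_rot: [0.707, 0.707, 0.0, 0.0]
force: [-0.7, 0.4, -1.3]
width: 0.044
grasp_force: 20.0
```

Call:
arm_command --increments '[{"x": 0,"y": 0,"z": -0.0007,"ax": 0,"ay": 0,"az": 0,"hand": 0},{"x": 0,"y": 0,"z": 0,"ax": 0,"ay": 0,"az": 0,"hand": 0}]'

```text
time: 13.72
ee_pos: [0.5309, -0.0389, 0.0581]
ee_rot: [0.707, 0.707, 0.0, 0.0]
force: [-2.0, 1.3, 4.9]
width: 0.0437
grasp_force: 20.0
```

Contact at the expected height; releasing and rising clear.

Call:
arm_command --increments '[{"x": 0,"y": 0,"z": 0,"ax": 0,"ay": 0,"az": 0,"hand": 0.6},{"x": 0,"y": 0,"z": 0,"ax": 0,"ay": 0,"az": 0,"hand": 1},{"x": 0,"y": 0,"z": 0,"ax": 0,"ay": 0,"az": 0,"hand": 1},{"x": 0,"y": 0,"z": 0,"ax": 0,"ay": 0,"az": 0,"hand": 1},{"x": 0,"y": 0,"z": 0.02,"ax": 0,"ay": 0,"az": 0,"hand": 1},{"x": 0,"y": 0,"z": 0.05,"ax": 0,"ay": 0,"az": 0,"hand": 1},{"x": 0,"y": 0,"z": 0.06,"ax": 0,"ay": 0,"az": 0,"hand": 1},{"x": 0,"y": 0.03,"z": 0.03,"ax": 0,"ay": 0,"az": 0,"hand": 1},{"x": 0,"y": 0,"z": 0,"ax": 0,"ay": 0,"az": 0,"hand": 1},{"x": 0,"y": 0,"z": 0,"ax": 0,"ay": 0,"az": 0,"hand": 1}]'

```text
time: 14.98
ee_pos: [0.5304, -0.0092, 0.2162]
ee_rot: [0.707, 0.707, -0.001, -0.001]
force: [-0.1, -0.4, -0.7]
width: 0.0883
grasp_force: 0.0
```

Run:
```python
from h import *
a=look("scene");b=look("side");w=look("wrist")
P=pts(w,np.ones((480,640),bool)); n=np.hypot(P[:,0]-.531,P[:,1]+.039)
for lo,hi in((.045,.056),(.078,.1)):
  q=P[(n<.045)&(P[:,2]>lo)&(P[:,2]<hi)]; print(np.median(q[:,2]),len(q),cv2.minEnclosingCircle(q[:,:2].astype('f4')*1000))
f=lambda im,u,v:cv2.resize(im["frame"][v-60:v+60,u-60:u+60],(260,260))
cv2.imwrite("pics/g.png",np.hstack([f(a,334,225),f(b,292,270),cv2.resize(w["frame"],(347,260))[:,:280]]))
```

```text
0.05072437650428804 1434 ((531.5321044921875, -40.190250396728516), 30.930335998535156)
0.08446833337905527 1496 ((531.48291015625, -38.73515319824219), 22.043697357177734)
```

View pics/g.png

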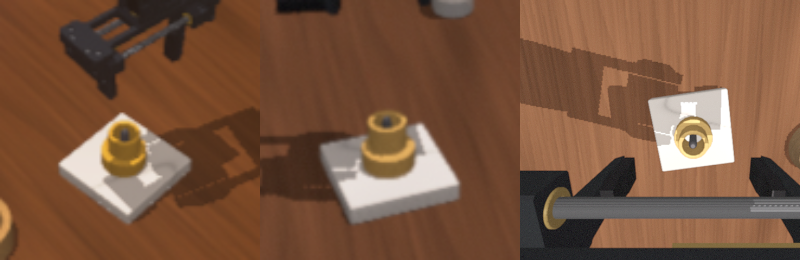

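Both rings are stacked flat round the rod. Their tops measure 51 mm and 85 mm, as expected, they are centred, and the gripper is clear.

```bash
python3 -c "
from rig import env; print(env.job_done())"
```

```text
the job is handed in; nothing more can be done
None
```

The wide ring lies flat on the marble and the tall ring sits fully home on top of it; both were lowered gently down the rod, the other four things were never touched, and the job was handed in at about 15 s.

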